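# Feed a crab piece through a sprung flap

## Task

Pick up the crab leg piece from the table and lay it crossways in the loading tray on top of the white chill box, and let go of it there. Then push the lever beside the tray over to hold the sprung flap open and, keeping it open, push the piece off the tray past the flap so that it drops inside; draw back and let the flap spring shut. Leave the marker and the fork where they lie.

Things in the scene. Friction and masses are not known exactly. Their poses are not given: they have to be found in the camera images.
- chill_box: White insulated box with a steel top 120 mm high, fixed, heading varies. Origin: on the table below the flap's hinge line, mid-lane. Own x points from the tray's open front over the flap to the back, y to the lever's side, z up. Spans x -68 to 90, y -64 to 142 mm. Hollow from x = -45 to 82 mm under tray and flap. Only rails, lever and its 10 mm high bearings stand above the deck.
- tray (a point): Middle of the loading tray's surface, at (-36, 0, 120) mm in the box's frame, axes as the box. The tray is the flat top from x = -68 (open front edge) to the flap at x = 0, between two rails 8 mm high with inner faces at y = -52 and 52. The flap continues it, flush, in the same lane.
- inside (a point): Middle of the box's inner floor, 14 mm above the table, at (20, 0, 14) mm in the box's frame; axes as the box. The mouth above it (box x 0 to 58, y -56 to 56 mm) is shut by the flap and too narrow for open fingers.
- flap (a joint): Angle of the steel flap (53 x 108 mm), 0 shut to 1.4 fully open. Hinged along the box's y at x = 0, height 114 mm; shut it is flush with the tray, open it hangs down into the box. A spring shuts it (0.15 N m shut, 0.36 N m fully open); the piece's weight does not open it. The lever is one rigid part with the flap.
- lever_roller (a point): Middle of the free-turning rubber roller on the lever's end: 12 mm thick, along y from 63 to 122 mm, 62 mm from the hinge axis. Flap shut: at (-51, 92, 150) mm in the box's frame. Pushed in the box's +x it opens the flap: 0.96 rad when the lever is upright, roller at (0, 92, 176). Two spread fingers, 70 to 100 mm apart across y, can push roller and piece together.
- crab_piece: Orange and cream cooked crab leg piece, 34 x 88 x 22 mm, about 50 g, rigid; the only one on the table. Origin: centre of its underside; own y is its long axis, z up. Take it across its middle (along its x). It and the marker may have swapped places.
- marker: Black marker pen, 16 x 132 x 16 mm, long along its own y. To be left alone.
- fork: Steel fork, 196 x 27 x 15 mm, long along its own x. To be left alone.
Mind the look-alikes: they are no part of the job. Of the things shaped like the crab_piece, the orange one is meant.

How it is judged:
On the way, in this order (a step that is already met when the one before it is completed fails the run):
1. the crab piece lies in the loading tray, let go, with the flap shut (x of crab_piece in the frame of chill_box between -0.085 and -0.008 m and y of crab_piece in the frame of chill_box between -0.04 and 0.04 m and z of crab_piece in the frame of chill_box between 0.11 and 0.15 m and contact force between the fingers and crab_piece below 0.05 N and linear speed of crab_piece below 0.02 m/s and value of joint flap below 0.15 rad), for 0.2 s.
2. the hand holds the flap open against its spring (value of joint flap above 0.5 rad and contact force between the fingers and chill_box above 0.5 N), for 0.1 s.
At the end, for the whole second after the job is handed in: The crab piece lies at rest inside the box (its origin within the hollow and less than 80 mm above the table), the flap has sprung shut (less than 0.06 rad) (x of crab_piece in the frame of chill_box between -0.045 and 0.082 m and y of crab_piece in the frame of chill_box between -0.06 and 0.06 m and z of crab_piece in the frame of chill_box below 0.08 m and value of joint flap below 0.06 rad and linear speed of crab_piece below 0.02 m/s); the robot touches nothing.
It fails at once if the marker or the fork is moved more than 30 mm (distance of any of marker, fork from where it was at the start of the episode above 0.03 m).
It also fails if it takes over 56 s, if anything falls off the work surface, if the arm or the gripper's body presses on something with over 40 N, if the wrist force passes 120 N, or if a joint passes its speed limit or range.

## Robot

A 7-joint arm with a two-finger parallel gripper is mounted at the origin on the work surface; the furniture and walls round the work are solid. World frame = base frame: x ahead of the robot, y to its left, z up, the work surface at z = 0. Lengths are in m, angles in rad, forces in N, time in s.
With the tool pointing down it reaches from about 0.4 to 0.85 m from the base axis. Payload 6.9 kg.
Tool frame: the origin (TCP) lies on the centre line of the jaws, within the pads' length; the fingertips stand 22 mm ahead of it and the grasp point (between the pads) lies 3 mm ahead of it (bot.nose_length is the distance from the TCP to the fingertips, in m); z points along the fingers, y is the line along which they close (so a half turn about z gives the same grasp; the last joint's range is limited). The gripper opens to 85 mm and grips with 20 to 120 N. Pads are 22 mm wide; open, the fingers measure 114 mm over their backs; the gripper's body (76 mm by 85 mm) begins 54 mm behind the grasp point. The pads swing forward as they close: fully open they stand 13 mm farther back than shut.
Start: joints at [1.383, 0.507, -0.238, 1.5, 0.126, 1.149, -0.155], TCP at [0.181, -0.598, 0.253] pointing down, gripper open.
Joint ranges: [-3.08, 3.08], [-0.24, 2.05], [-1.43, 1.35], [0, 2.5], [-1.52, 4.66], [0.17, 1.96], [-2.89, 2.89]. Speed limits (rad/s): [2.39, 2.39, 3.14, 3.14, 3.14, 3.14, 3.14].

## Interface

Orientations are given as a unit quaternion [w, x, y, z].
In Python, from workcell import bot, cams gives the robot as it stands.
- The arm moves only by the shell command python3 -m jog 'ROWS' [FORCE]. ROWS is JSON, a list of rows, each an object with "hand": the opening, from 0 (shut) to 1 (fully open); "delta_pos": the shift along the tool's x, y, z in mm, a list of three; "roll": the turn about the tool's z in rad. A call has 1 to 8 rows; each row shifts and turns the commanded pose from where the row before left it, along the tool's axes as they then stand; what a row does not reach is not made up. A row lasts 1/8 s, in which the tool goes at most 62.5 mm and 10.7 degrees, less where a joint would pass 70% of its speed; a pose out of reach is approached as far as the arm can. A call with a gripper value outside its range is refused whole. The fingers move at their own pace and stop on an object; FORCE is the grip in N (left out, the last holds). Time passes only in rows, so rows that do not move let the fingers close. It gives the time, the measured TCP pose, the force, the opening and the grip force at its end, in the units of the state.
- bot.sense(): the state, without advancing time (a new reading comes with each control period).
- cams.get_image(name): name is "side" or "top"; returns a dict with "frame" (384x512x3 uint8, blue, green, red), "fx", "fy", "cx", "cy" (pixels), "pose" (4x4, takes a point from camera to world coordinates). Camera axes: x right, y down, z forward; pixel columns grow to the right and rows downward; lengths in m; the calibration is good to about 2 mm. A picture is of the moment at which its call begins. There is no depth.
- bot.close_job(): hands the job in; it is judged then, once.
The state is a dict: "time_s": time; "joint_pos": joint angles; "joint_vel": joint speeds; "joint_efforts": joint torques, N m; "tcp_pos": TCP position; "tcp_rot": TCP orientation; "ft_force": force on the tool from outside, world axes, zero at the start; "wrist_torque": the same for the moment, N m; "width": opening from 0.0 (shut) to 1.0 (fully open); "gripper_force": force on a finger pad.
Only numpy, scipy, OpenCV 4.12 (cv2) and the standard library are available. Lean on these libraries where they do the work, as an engineer would, in place of code of your own. Each camera call takes 0.05 s, during which the arm holds its last target. There are 200 camera calls.

## Working session

There is one attempt and no reset: what is moved stays moved. The work goes in short steps, Python scripts to look and compute and a shell command to move; the robot and the scene stay as the last step left them, time stands still between calls to the robot, and variables do not carry over. Pictures are saved under pics/ and viewed, at most 10 in all, crops included, and the job is handed in when it is done.

```bash
mkdir -p pics; ls; python3 - <<'E'
from workcell import bot,cams
import cv2,numpy as np
for n in("top","side"):
    d=cams.get_image(n); cv2.imwrite(f"pics/{n}0.png",d["frame"]); np.savez(f"{n}0.npz",**d)
    print(n,d["fx"],d["cx"],d["cy"],np.round(d["pose"],3).tolist())
s=bot.sense();print(s["time_s"],s["tcp_pos"],s["tcp_rot"],s["width"],bot.nose_length)
E
```

```text
pics
top 366.8919894706839 258.1089336027028 193.4362492691252 [[-0.17, -0.96, 0.224, 0.22], [-0.985, 0.166, -0.036, 0.038], [-0.003, -0.227, -0.974, 0.979], [0.0, 0.0, 0.0, 1.0]]
side 449.99316580074156 255.330256310882 191.27045414847933 [[0.963, -0.128, 0.237, 0.153], [-0.269, -0.506, 0.819, -0.966], [0.015, -0.853, -0.522, 0.759], [0.0, 0.0, 0.0, 1.0]]
0.1 [ 0.1807921  -0.59783586  0.25250429] [-8.05444802e-04  9.89228807e-01  1.46375190e-01 -1.50685484e-04] 0.9982869233986503 0.022
```

View pics/top0.png

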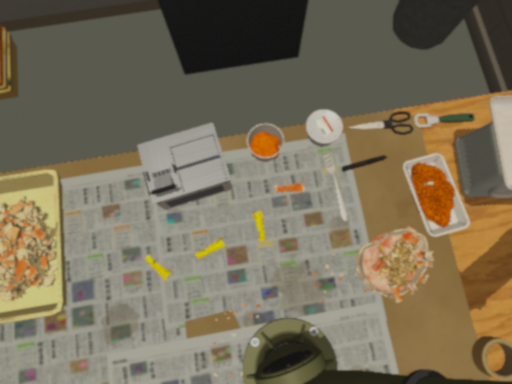

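View pics/side0.png

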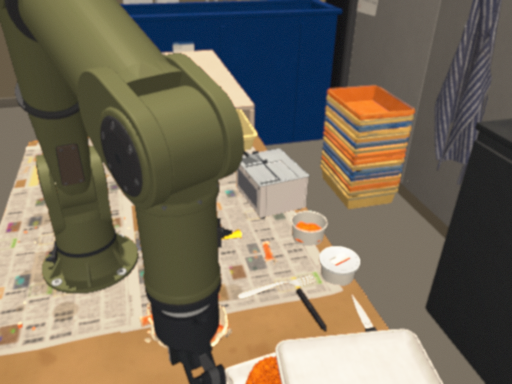

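The top view shows the orange piece at about (290,188), marker at (363,163), fork at (335,185) and box at about (185,163). The yellow pieces are look-alikes. I'll enlarge the box and piece.

```bash
python3 - <<'E'
import cv2,numpy as np
t=np.load("top0.npz")["frame"];s=np.load("side0.npz")["frame"]
cv2.imwrite("pics/c1.png",np.hstack([cv2.resize(t[115:215,130:240],None,fx=4.5,fy=4.5,interpolation=2),cv2.resize(s[140:225,230:315],(340,450),interpolation=2)]))
for c in [t,s]:
    h=cv2.cvtColor(c,cv2.COLOR_BGR2HSV); m=cv2.inRange(h,(3,140,120),(16,255,255))
    n,l,st,ce=cv2.connectedComponentsWithStats(m)
    for i in range(1,n):
        if 40<st[i,4]<1500: 
            r=cv2.minAreaRect(np.argwhere(l==i)[:,::-1].astype(np.float32)); print(st[i],r)
    print()
E
```

```text
[496  90  16   5  44] ((503.5, 92.0), (4.0, 15.0), 90.0)
[407 103  30   6  44] ((421.6351318359375, 105.81079864501953), (2.46598482131958, 29.263019561767578), 80.53767395019531)
[421 122  40  10 118] ((440.28955078125, 124.90585327148438), (5.81649923324585, 39.80903244018555), 79.11447143554688)
[250 131  30  26 564] ((264.60003662109375, 144.1999969482422), (28.460494995117188, 24.033309936523438), 18.434947967529297)
[427 134  31  39 136] ((450.75006103515625, 148.25003051757812), (42.42640686035156, 24.748737335205078), 45.0)
[455 179  47  43 385] ((472.2045593261719, 204.30018615722656), (52.75738525390625, 30.33854103088379), 29.167613983154297)
[277 184  25   7 138] ((289.0, 187.0), (6.0, 24.0), 90.0)
[ 33 226  12  13  94] ((37.29716110229492, 232.16510009765625), (13.500871658325195, 8.54731559753418), 29.05460548400879)
[478 230  34  31 295] ((497.97882080078125, 250.16323852539062), (16.505002975463867, 41.031131744384766), 46.041629791259766)
[402 232  16  12 120] ((409.8000183105469, 237.10003662109375), (15.495160102844238, 9.803060531616211), 18.434946060180664)
[380 
[... 1705 characters left out ...]
709, 7.442083835601807), 7.125016689300537)
[318 238  12  12  58] ((322.6273498535156, 243.42926025390625), (7.187514305114746, 10.781272888183594), 60.945396423339844)
[263 244  10  16  90] ((267.4411926269531, 251.26473999023438), (15.764815330505371, 6.063390731811523), 75.96376037597656)
[142 314  11  11  61] ((147.5, 319.0), (6.7082037925720215, 12.521980285644531), 63.43495178222656)
[210 324  13  18  60] ((216.51211547851562, 333.5398254394531), (4.588235378265381, 19.294116973876953), 28.07248878479004)
[246 357  35  27 689] ((263.0, 370.0), (26.0, 34.0), 90.0)
[192 368  11   9  68] ((197.43104553222656, 371.82757568359375), (6.685032367706299, 10.584633827209473), 68.19859313964844)
```

View pics/c1.png

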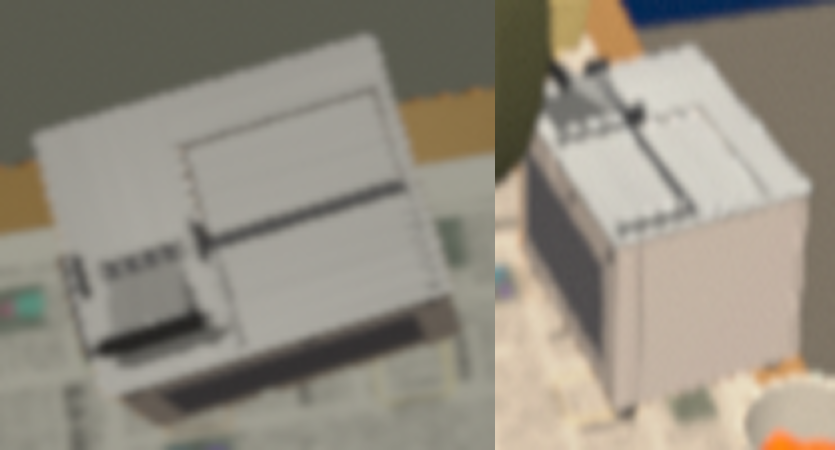

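The crop shows the box front facing the robot and the lever on the left. Crop corners are BL(34,135), BR(375,36), FR(455,297) and FL(118,395), with the hinge line from (205,243) to (403,185). I'll cast these onto z=0.12 and measure the piece.

```bash
cat > h.py <<'E'
import cv2,numpy as np
def cast(d,uv,z):
    uv=np.atleast_2d(uv).astype(float);P=d["pose"]
    r=np.c_[(uv[:,0]-d["cx"])/d["fx"],(uv[:,1]-d["cy"])/d["fy"],np.ones(len(uv))]@P[:3,:3].T
    return P[:3,3]+r*((z-P[2,3])/r[:,2])[:,None]
def rot(d): return d
E
python3 - <<'E'
from h import *
t=np.load("top0.npz");s=np.load("side0.npz")
o=lambda p:np.array(p)/4.5+[130,115]-.4
c=cast(t,o([[34,135],[375,36],[455,297],[118,395],[205,243],[403,185],[183,145],[375,90]]),.12)[:,:2]
print(np.round(c,3))
for a,b in((0,1),(1,2),(2,3),(3,0),(4,5),(6,7)):
    v=c[b]-c[a];print(a,b,np.linalg.norm(v).round(4),np.degrees(np.arctan2(v[1],v[0])).round(1))
# least squares rigid fit
B=np.array([[90,142],[90,-64],[-68,-64],[-68,142],[0,52],[0,-56],[58,56],[58,-56]])/1000
def fit(B,c):
    Bm,cm=B.mean(0),c.mean(0);H=(B-Bm).T@(c-cm);th=np.arctan2(H[0,1]-H[1,0],H[0,0]+H[1,1])
    R=np.array([[np.cos(th),-np.sin(th)],[np.sin(th),np.cos(th)]]);o_=cm-R@Bm
    return th,o_,c-(B@R.T+o_)
for k in(slice(0,4),slice(0,8)):
    th,oo,e=fit(B[k],c[k]);print("box",np.degrees(th),oo,np.round(e*1000).tolist())
for d,(x0,y0,x1,y1) in((t,(265,175,315,200)),(s,(250,235,290,268))):
    f=d["frame"][y0:y1,x0:x1];h=cv2.cvtColor(f,cv2.COLOR_BGR2HSV)
    for lo in(70,110,150):
        m=cv2.inRange(h,(0,lo,90),(25,255,255));n,l,st,ce=cv2.connectedComponentsWithStats(m);i=1+st[1:,4].argmax()
        q=np.argwhere(l==i)[:,::-1]+[x0,y0];w=cast(d,q,.016)[:,:2];ev,V=np.linalg.eigh(np.cov(w.T));
        r=cv2.minAreaRect((w*1000).astype(np.float32));v=V[:,1]
        print(lo,w.mean(0).round(4),np.sqrt(ev*12).round(4),"long axis",np.degrees(np.arctan2(v[1],v[0])).round(1),r)
cv2.imwrite("pics/c2.png",np.hstack([cv2.resize(t["frame"][170:205,262:317],(440,280),interpolation=2),cv2.resize(s["frame"][232:272,245:290],(315,280),interpolation=2)]))
E
```

```text
[[0.592 0.281]
 [0.618 0.087]
 [0.461 0.066]
 [0.438 0.251]
 [0.514 0.195]
 [0.528 0.084]
 [0.572 0.2  ]
 [0.586 0.092]]
0 1 0.1957 -82.4
1 2 0.1585 -172.4
2 3 0.1863 97.0
3 0 0.1568 11.0
4 5 0.1118 -82.6
6 7 0.1098 -82.7
box 8.086058406544923 [0.52153511 0.1310595 ] [[1.0, -3.0], [-2.0, 7.0], [-3.0, 8.0], [4.0, -11.0]]
box 8.074774811209323 [0.52127669 0.13544784] [[1.0, -8.0], [-2.0, 2.0], [-2.0, 3.0], [4.0, -16.0], [-0.0, 8.0], [-1.0, 4.0], [1.0, 1.0], [-1.0, 3.0]]
70 [ 0.4431 -0.0871] [0.0245 0.0792] long axis 85.2 ((446.3620300292969, -83.69477081298828), (76.30261993408203, 30.71101951599121), 80.17601776123047)
110 [ 0.4423 -0.086 ] [0.0205 0.0722] long axis 84.4 ((444.9891357421875, -83.29930114746094), (70.5888900756836, 22.321685791015625), 80.17554473876953)
150 [ 0.4424 -0.0872] [0.016  0.0649] long axis 85.0 ((444.9815368652344, -83.27307891845703), (65.07595825195312, 16.74175453186035), 80.1750717163086)
70 [ 0.4415 -0.0975] [0.026  0.0864] long axis 84.3 ((440.8810729980469, -96.88693237304688), (92.45841217041016, 29.311229705810547), 84.53793334960938)
110 [ 0.4405 -0.0966] [0.0191 0.069 ] long axis 82.6 ((441.8836364746094, -94.74738311767578), (69.65251159667969, 20.894723892211914), 80.75980377197266)
150 [ 0.4403 -0.0968] [0.0144 0.0608] long axis 83.6 ((441.5467834472656, -94.82075500488281), (61.52671813964844, 15.835526466369629), 81.47071838378906)
```

View pics/c2.png

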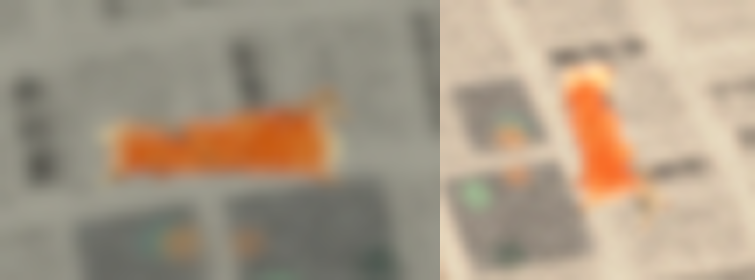

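The piece's crop extents are x 105–335 with its centre near (290,188) in the full frame. Top and side casts put it near (0.442,-0.090) with its long axis at 85°. The reliable box edges give an origin near (0.520,0.138) and a heading near 7.5°. I'll move over the piece now.

```bash
python3 -m jog '[{"hand":1,"delta_pos":[33,-34,0],"roll":0},{"hand":1,"delta_pos":[33,-34,0],"roll":0},{"hand":1,"delta_pos":[33,-34,0],"roll":0},{"hand":1,"delta_pos":[33,-34,0],"roll":0},{"hand":1,"delta_pos":[33,-34,0],"roll":0},{"hand":1,"delta_pos":[33,-34,0],"roll":0},{"hand":1,"delta_pos":[33,-34,0],"roll":0},{"hand":1,"delta_pos":[33,-34,0],"roll":0}]' 40
python3 - <<'E'
from h import *
s=np.load("side0.npz")
o=lambda p:(np.array(p)-[495,0])/[4,5.294]+[230,140]-.4
print(cast(s,o([[618,240],[808,185],[690,45],[600,65],[690,212]]),.12).round(3), "FR,BR,BL, rail/hinge line ends")
E
```

```text
time_s: 1.1
tcp_pos: [0.3553, -0.2599, 0.2532]
tcp_rot: [-0.0, 0.989, 0.146, -0.0]
ft_force: [0.4, -0.2, -0.2]
width: 0.995
gripper_force: 0.0
[[0.466 0.066 0.12 ]
 [0.617 0.09  0.12 ]
 [0.588 0.277 0.12 ]
 [0.51  0.268 0.12 ]
 [0.524 0.082 0.12 ]] FR,BR,BL, rail/hinge line ends
```

```bash
python3 -m jog '[{"hand":1,"delta_pos":[33,-34,0],"roll":0},{"hand":1,"delta_pos":[33,-34,0],"roll":0},{"hand":1,"delta_pos":[33,-34,0],"roll":0},{"hand":1,"delta_pos":[33,-34,0],"roll":0},{"hand":1,"delta_pos":[0,0,20],"roll":-0.17},{"hand":1,"delta_pos":[0,0,20],"roll":-0.17},{"hand":1,"delta_pos":[0,0,20],"roll":-0.17},{"hand":1,"delta_pos":[0,0,20],"roll":-0.17}]'
python3 -m jog '[{"hand":1,"delta_pos":[0,0,20],"roll":-0.17},{"hand":1,"delta_pos":[0,0,20],"roll":-0.17},{"hand":1,"delta_pos":[0,0,0],"roll":-0.17},{"hand":1,"delta_pos":[0,0,0],"roll":0}]'
```

```text
time_s: 2.1
tcp_pos: [0.4416, -0.093, 0.1725]
tcp_rot: [-0.0, 0.882, 0.47, -0.0]
ft_force: [0.9, -0.6, 0.4]
width: 1.001
gripper_force: 0.0
time_s: 2.6
tcp_pos: [0.4416, -0.093, 0.1329]
tcp_rot: [-0.001, 0.738, 0.675, -0.0]
ft_force: [-0.7, -0.4, 0.7]
width: 1.001
gripper_force: 0.0
```

```bash
python3 -m jog '[{"hand":1,"delta_pos":[0,0,30],"roll":0},{"hand":1,"delta_pos":[0,0,30],"roll":0},{"hand":1,"delta_pos":[0,0,25],"roll":0},{"hand":1,"delta_pos":[0,0,10],"roll":0},{"hand":1,"delta_pos":[0,0,9],"roll":0},{"hand":1,"delta_pos":[0,0,0],"roll":0}]'
python3 - <<'E'
from workcell import cams
import cv2,numpy as np
a=cams.get_image("top")["frame"][155:215,245:335];b=cams.get_image("side")["frame"][200:280,210:310]
cv2.imwrite("pics/g1.png",np.hstack([cv2.resize(a,(400,320),interpolation=2),cv2.resize(b,(400,320),interpolation=2)]))
E
```

```text
time_s: 3.35
tcp_pos: [0.442, -0.093, 0.0294]
tcp_rot: [0.0, 0.737, 0.675, -0.0]
ft_force: [-0.9, -0.3, 0.1]
width: 1.002
gripper_force: 0.0
```

View pics/g1.png

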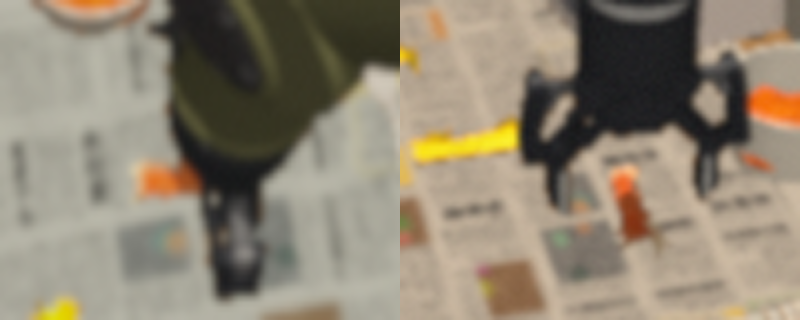

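The piece at about (632,203) in the right half lies centred between the tips at (560,207) and (708,195). I'll close on it.

```bash
python3 -m jog '[{"hand":1,"delta_pos":[0,0,3],"roll":0},{"hand":0.2,"delta_pos":[0,0,0],"roll":0},{"hand":0.2,"delta_pos":[0,0,0],"roll":0},{"hand":0.2,"delta_pos":[0,0,0],"roll":0},{"hand":0.2,"delta_pos":[0,0,0],"roll":0},{"hand":0.2,"delta_pos":[0,0,0],"roll":0},{"hand":0.2,"delta_pos":[0,0,0],"roll":0}]' 40
python3 -m jog '[{"hand":0.2,"delta_pos":[0,0,-30],"roll":0},{"hand":0.2,"delta_pos":[0,0,-60],"roll":0},{"hand":0.2,"delta_pos":[0,0,-60],"roll":0},{"hand":0.2,"delta_pos":[0,0,-60],"roll":0},{"hand":0.2,"delta_pos":[0,0,0],"roll":0}]'
python3 - <<'E'
from workcell import cams
import cv2,numpy as np
for n in("top","side"): np.savez(n+"1.npz",**cams.get_image(n))
a=np.load("top1.npz")["frame"][115:215,130:290];b=np.load("side1.npz")["frame"][120:240,200:330]
cv2.imwrite("pics/g2.png",np.hstack([cv2.resize(a,(400,250),interpolation=2),cv2.resize(b,(271,250),interpolation=2)]))
E
```

```text
time_s: 4.32
tcp_pos: [0.4422, -0.0931, 0.0267]
tcp_rot: [0.0, 0.737, 0.676, 0.0]
ft_force: [-0.9, -0.0, 5.2]
width: 0.342
gripper_force: 37.6
time_s: 4.95
tcp_pos: [0.4439, -0.0929, 0.2402]
tcp_rot: [0.003, 0.737, 0.675, 0.002]
ft_force: [0.2, -0.0, -1.0]
width: 0.341
gripper_force: 37.8
```

View pics/g2.png

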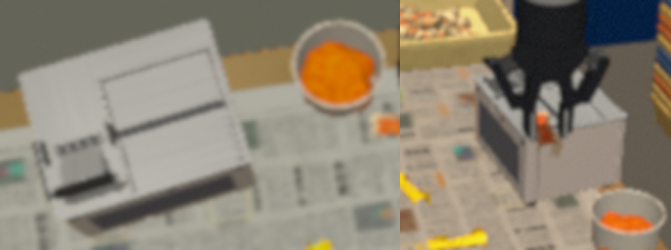

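The piece is held, at crop (540,120) in the side view. The top view shows the box clear. I'll check the roller's position against the expected pose and work out the place move.

```bash
cat >> h.py <<'E'
TH=np.radians(7.8);O=np.array([.5205,.138])
def box2w(x,y): return O+np.array([[np.cos(TH),-np.sin(TH)],[np.sin(TH),np.cos(TH)]])@np.array([x,y])/1000
def plan(s,x,y,yaw_toolY_minus_box=0):
    q=s["tcp_rot"];phi=2*np.arctan2(q[2],q[1]);d=(box2w(x,y)-s["tcp_pos"][:2])*1000
    X=np.array([np.cos(phi),np.sin(phi)]);Y=np.array([np.sin(phi),-np.cos(phi)])
    print("tool mm",(d@X).round(1),(d@Y).round(1),"toolY deg",np.degrees(phi)-90,"box deg",np.degrees(TH))
    print("box-frame tcp",(np.array([[np.cos(TH),np.sin(TH)],[-np.sin(TH),np.cos(TH)]])@(s["tcp_pos"][:2]-O)*1000).round(1),"z",s["tcp_pos"][2].round(4))
E
python3 - <<'E'
from h import *
from workcell import bot
t=np.load("top1.npz")
o=lambda p:np.array(p)/4.5+[130,115]-.4
print(cast(t,o([[100,350],[205,318]]),.15).round(3),box2w(-51,122),box2w(-51,63))
print("bearings",cast(t,o([[76,275],[202,240]]),.125).round(3))
plan(bot.sense(),-38,0)
E
```

```text
[[0.455 0.25  0.15 ]
 [0.463 0.195 0.15 ]] [0.45341456 0.25194974] [0.46142178 0.19349562]
bearings [[0.506 0.265 0.125]
 [0.514 0.196 0.125]]
tool mm 229.0 21.3 toolY deg -5.031095153027223 box deg 7.8
box-frame tcp [-109.6 -218.6] z 0.2364
```

```bash
python3 -m jog '[{"hand":0.2,"delta_pos":[46,4,0],"roll":0},{"hand":0.2,"delta_pos":[46,4,0],"roll":0},{"hand":0.2,"delta_pos":[46,4,0],"roll":0},{"hand":0.2,"delta_pos":[46,4,0],"roll":0},{"hand":0.2,"delta_pos":[45,5,0],"roll":0},{"hand":0.2,"delta_pos":[0,0,20],"roll":-0.112},{"hand":0.2,"delta_pos":[0,0,20],"roll":-0.112},{"hand":0.2,"delta_pos":[0,0,0],"roll":0}]'
python3 - <<'E'
from h import *
from workcell import bot
plan(bot.sense(),-38,0)
E
```

```text
time_s: 6.05
tcp_pos: [0.4809, 0.1326, 0.1935]
tcp_rot: [-0.002, 0.657, 0.754, -0.002]
ft_force: [-0.2, -0.9, -0.0]
width: 0.334
gripper_force: 37.8
tool mm -0.1 1.9 toolY deg 7.873605463571906 box deg 7.8
box-frame tcp [-39.9   0.1] z 0.1935
```

```bash
python3 -m jog '[{"hand":0.2,"delta_pos":[0,1,20],"roll":0},{"hand":0.2,"delta_pos":[0,1,16],"roll":0},{"hand":0.2,"delta_pos":[0,0,6],"roll":0},{"hand":0.2,"delta_pos":[0,0,3],"roll":0},{"hand":0.2,"delta_pos":[0,0,0],"roll":0}]'
```

```text
time_s: 6.68
tcp_pos: [0.4847, 0.1335, 0.1515]
tcp_rot: [0.0, 0.657, 0.754, -0.0]
ft_force: [-0.6, -1.1, 0.1]
width: 0.338
gripper_force: 37.5
```

```bash
python3 -m jog '[{"hand":0.2,"delta_pos":[0,0,2],"roll":0},{"hand":0.2,"delta_pos":[0,0,1],"roll":0},{"hand":0.2,"delta_pos":[0,0,0],"roll":0}]'
```

```text
time_s: 7.05
tcp_pos: [0.4848, 0.1333, 0.1483]
tcp_rot: [0.0, 0.657, 0.754, -0.0]
ft_force: [0.8, -2.1, -1.4]
width: 0.337
gripper_force: 38.1
```

```bash
python3 -m jog '[{"hand":0.2,"delta_pos":[0,0,1],"roll":0},{"hand":0.5,"delta_pos":[0,0,0],"roll":0},{"hand":0.7,"delta_pos":[0,0,0],"roll":0},{"hand":0.7,"delta_pos":[0,0,0],"roll":0},{"hand":0.7,"delta_pos":[0,0,-20],"roll":0},{"hand":0.7,"delta_pos":[0,0,-40],"roll":0},{"hand":0.7,"delta_pos":[0,0,-40],"roll":0},{"hand":0.7,"delta_pos":[0,0,0],"roll":0}]'
python3 -m jog '[{"hand":1,"delta_pos":[0,-45,0],"roll":0},{"hand":1,"delta_pos":[0,-45,0],"roll":0},{"hand":1,"delta_pos":[0,0,0],"roll":0.17},{"hand":1,"delta_pos":[0,0,0],"roll":0.17},{"hand":1,"delta_pos":[0,0,0],"roll":0.17},{"hand":1,"delta_pos":[0,0,0],"roll":0.17},{"hand":1,"delta_pos":[0,0,0],"roll":0.17},{"hand":1,"delta_pos":[0,0,0],"roll":0.17}]'
python3 -m jog '[{"hand":1,"delta_pos":[0,0,0],"roll":0.17},{"hand":1,"delta_pos":[0,0,0],"roll":0.17},{"hand":1,"delta_pos":[0,0,0],"roll":0.17},{"hand":1,"delta_pos":[0,0,0],"roll":0.04},{"hand":1,"delta_pos":[0,0,0],"roll":0}]'
python3 - <<'E'
from h import *
from workcell import cams,bot
for n in("top","side"): np.savez(n+"2.npz",**cams.get_image(n))
a=np.load("top2.npz")["frame"][115:215,130:240];b=np.load("side2.npz")["frame"][120:220,210:330]
cv2.imwrite("pics/g3.png",np.hstack([cv2.resize(a,(440,400),interpolation=2),cv2.resize(b,(350,400),interpolation=2)]))
plan(bot.sense(),-90,45)
E
```

```text
time_s: 8.05
tcp_pos: [0.4859, 0.1347, 0.25]
tcp_rot: [0.001, 0.657, 0.754, 0.002]
ft_force: [0.4, -0.1, -0.1]
width: 0.7
gripper_force: 0.0
time_s: 9.05
tcp_pos: [0.3951, 0.121, 0.2466]
tcp_rot: [-0.0, 0.942, 0.335, -0.001]
ft_force: [-0.5, -0.3, -0.6]
width: 0.999
gripper_force: 0.0
time_s: 9.68
tcp_pos: [0.3953, 0.1213, 0.247]
tcp_rot: [0.0, 0.998, 0.07, -0.0]
ft_force: [0.2, 0.4, -0.1]
width: 1.005
gripper_force: 0.0
tool mm 36.4 -44.5 toolY deg -81.96202908815792 box deg 7.8
box-frame tcp [-126.2    0.4] z 0.2471
```

View pics/g3.png

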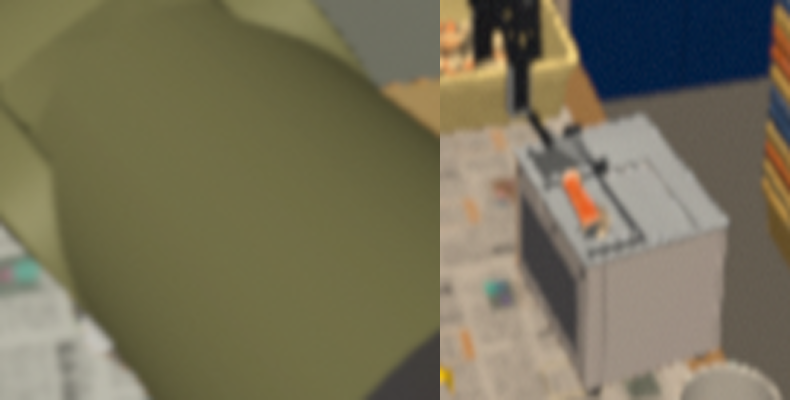

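The side view shows the piece lying crossways in the tray at crop (585,205), along the hinge line, with the flap shut. The near fingertip is at about (517,112).

```bash
python3 - <<'E'
from h import *
s=np.load("side2.npz")
R=np.array([[np.cos(TH),np.sin(TH)],[-np.sin(TH),np.cos(TH)]])
x0,y0=240,155
f=s["frame"][155:185,240:275];h=cv2.cvtColor(f,cv2.COLOR_BGR2HSV)
for lo in(90,130):
    m=cv2.inRange(h,(0,lo,90),(25,255,255));n,l,st,ce=cv2.connectedComponentsWithStats(m);i=1+st[1:,4].argmax()
    q=np.argwhere(l==i)[:,::-1]+[x0,y0];w=(cast(s,q,.134)[:,:2]-O)@R.T*1000
    ev,V=np.linalg.eigh(np.cov(w.T));print(w.mean(0),w.min(0),w.max(0),np.degrees(np.arctan2(V[1,1],V[0,1])))
for z in(.21,.22,.225,.23,.24):
    print(z,((cast(s,[[235.5,147.6]],z)[0,:2]-O)@R.T*1000).round(1))
E
```

```text
[-44.17678816  -4.20769794] [-57.1952706  -40.58878188] [-32.78235928  38.6369974 ] 85.18683858892356
[-44.67549814  -3.77706056] [-54.8616432  -35.34200415] [-35.5178175   32.84079953] 85.14536720861786
0.21 [-108.2    9.8]
0.22 [-115.6   -9.4]
0.225 [-119.2  -19. ]
0.23 [-122.9  -28.5]
0.24 [-130.3  -47.7]
```

Piece rear face is at about x=-59 and its centre at y≈-4. The open tips are about 9 mm ahead of the TCP, so a push height of TCP z≈0.139 clears the deck by 10 mm and the body clears the roller.

```bash
python3 -m jog '[{"hand":1,"delta_pos":[16,-22,0],"roll":0},{"hand":1,"delta_pos":[16,-22,0],"roll":0},{"hand":1,"delta_pos":[0,0,40],"roll":0},{"hand":1,"delta_pos":[0,0,35],"roll":0},{"hand":1,"delta_pos":[0,0,20],"roll":0},{"hand":1,"delta_pos":[0,0,13],"roll":0},{"hand":1,"delta_pos":[0,0,0],"roll":0}]'
python3 - <<'E'
from h import *
from workcell import bot
plan(bot.sense(),-17,45)
E
```

```text
time_s: 10.65
tcp_pos: [0.4209, 0.1691, 0.1388]
tcp_rot: [0.0, 0.998, 0.069, -0.001]
ft_force: [0.4, 0.2, 0.8]
width: 0.998
gripper_force: 0.0
tool mm 77.4 -0.5 toolY deg -82.06531291501696 box deg 7.8
box-frame tcp [-94.4  44.4] z 0.1388
```

```bash
python3 -m jog '[{"hand":1,"delta_pos":[12,0,0],"roll":0},{"hand":1,"delta_pos":[10,0,0],"roll":0},{"hand":1,"delta_pos":[8,0,0],"roll":0},{"hand":1,"delta_pos":[8,0,0],"roll":0},{"hand":1,"delta_pos":[8,0,0],"roll":0},{"hand":1,"delta_pos":[0,0,0],"roll":0}]'
python3 -m jog '[{"hand":1,"delta_pos":[8,0,0],"roll":0},{"hand":1,"delta_pos":[8,0,0],"roll":0},{"hand":1,"delta_pos":[8,0,0],"roll":0},{"hand":1,"delta_pos":[0,0,0],"roll":0}]'
python3 - <<'E'
from h import *
from workcell import bot,cams
plan(bot.sense(),-17,45)
b=cams.get_image("side")["frame"][120:220,210:330]
cv2.imwrite("pics/g4.png",cv2.resize(b,(600,500),interpolation=2))
E
```

```text
time_s: 11.4
tcp_pos: [0.4656, 0.1748, 0.1389]
tcp_rot: [0.001, 0.998, 0.069, -0.002]
ft_force: [-5.1, -1.7, 2.0]
width: 1.0
gripper_force: 2.9
time_s: 11.9
tcp_pos: [0.4897, 0.1775, 0.139]
tcp_rot: [0.001, 0.998, 0.069, -0.002]
ft_force: [-4.0, -3.6, 3.5]
width: 0.999
gripper_force: 1.6
tool mm 8.2 -1.7 toolY deg -82.12769094788781 box deg 7.8
box-frame tcp [-25.2  43.3] z 0.139
```

View pics/g4.png

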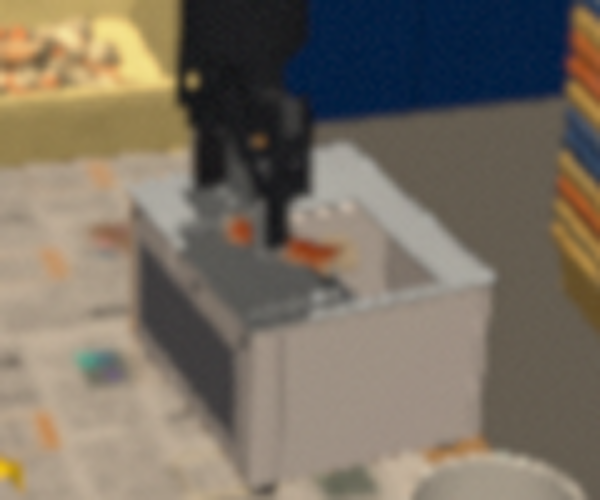

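The flap is open. The piece at (240,230)–(350,250) is at the mouth edge, with its near end further in. I'll push on.

```bash
python3 -m jog '[{"hand":1,"delta_pos":[5,0,0],"roll":0},{"hand":1,"delta_pos":[5,0,0],"roll":0},{"hand":1,"delta_pos":[4,0,0],"roll":0},{"hand":1,"delta_pos":[0,0,0],"roll":0},{"hand":1,"delta_pos":[0,0,0],"roll":0}]'
python3 - <<'E'
from h import *
from workcell import bot,cams
plan(bot.sense(),-17,45)
b=cams.get_image("side")["frame"][120:220,210:330]
cv2.imwrite("pics/g5.png",cv2.resize(b,(600,500),interpolation=2))
E
```

```text
time_s: 12.58
tcp_pos: [0.5036, 0.1798, 0.139]
tcp_rot: [0.001, 0.998, 0.069, -0.001]
ft_force: [-3.9, -3.8, 1.3]
width: 1.0
gripper_force: 0.6
tool mm -6.0 -1.3 toolY deg -82.1100978991324 box deg 7.8
box-frame tcp [-11.   43.7] z 0.139
```

View pics/g5.png

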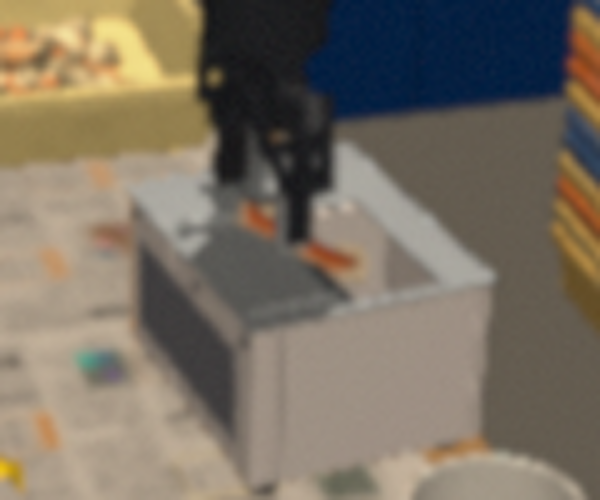

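The piece at (245,210)–(355,262) is past the hinge and leaning on the flap, still high. I'll push a little further and track it by mask.

```bash
cat > trk.py <<'E'
from h import *
from workcell import bot,cams
plan(bot.sense(),0,45)
f=cams.get_image("side")["frame"][150:185,245:300];h=cv2.cvtColor(f,cv2.COLOR_BGR2HSV)
m=cv2.inRange(h,(0,120,60),(16,255,255));q=np.argwhere(m)[:,::-1]+[245,150]
print("orange px",len(q),q.mean(0).round(1) if len(q) else "",q.min(0) if len(q) else "",q.max(0) if len(q) else "")
E
python3 trk.py
python3 -m jog '[{"hand":1,"delta_pos":[4,0,0],"roll":0},{"hand":1,"delta_pos":[4,0,0],"roll":0},{"hand":1,"delta_pos":[0,0,0],"roll":0},{"hand":1,"delta_pos":[0,0,0],"roll":0}]'; python3 trk.py
```

```text
tool mm 11.0 -1.3 toolY deg -82.10822346083903 box deg 7.8
box-frame tcp [-11.   43.7] z 0.139
orange px 59 [269.1 167.8] [259 161] [280 173]
time_s: 13.18
tcp_pos: [0.5083, 0.1808, 0.1386]
tcp_rot: [0.002, 0.998, 0.07, -0.004]
ft_force: [-13.4, -4.3, 8.2]
width: 1.0
gripper_force: 7.5
tool mm 6.3 -0.9 toolY deg -81.98826941577856 box deg 7.8
box-frame tcp [-6.3 44. ] z 0.1386
orange px 40 [269.7 167.8] [260 161] [280 173]
```

```bash
python3 - <<'E'
from h import *
s=np.load("side2.npz");R=np.array([[np.cos(TH),np.sin(TH)],[-np.sin(TH),np.cos(TH)]])
for z in(.13,.115,.1,.08,.05): print(z,((cast(s,[[259.5,161.5],[280.5,172.5]],z)[:,:2]-O)@R.T*1000).round(0).tolist())
E
python3 -m jog '[{"hand":1,"delta_pos":[3,0,0],"roll":0},{"hand":1,"delta_pos":[3,0,0],"roll":0},{"hand":1,"delta_pos":[0,0,0],"roll":0}]'; python3 trk.py
```

```text
0.13 [[-17.0, 48.0], [12.0, -36.0]]
0.115 [[-5.0, 74.0], [25.0, -12.0]]
0.1 [[7.0, 100.0], [37.0, 12.0]]
0.08 [[23.0, 135.0], [54.0, 44.0]]
0.05 [[47.0, 187.0], [79.0, 92.0]]
time_s: 13.6
tcp_pos: [0.513, 0.1814, 0.138]
tcp_rot: [0.002, 0.998, 0.07, -0.005]
ft_force: [-17.2, -4.5, 5.3]
width: 0.999
gripper_force: 8.9
tool mm 1.5 -1.0 toolY deg -81.94872124818164 box deg 7.8
box-frame tcp [-1.5 44. ] z 0.138
orange px 0
```

```bash
python3 - <<'E'
from h import *
from workcell import cams
f=cams.get_image("side")["frame"];g=f[115:225,205:325]
cv2.imwrite("pics/g6.png",cv2.resize(g,(655,600),interpolation=2))
E
```

```text
(no output)
```

View pics/g6.png

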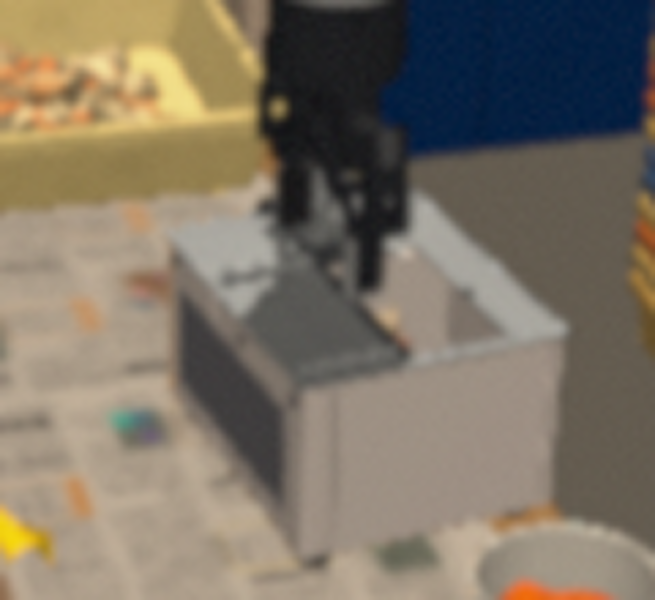

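The piece has left the tray. Only its cream end shows, at (388,318), just below the mouth edge. I'll wait a moment and see whether it keeps sliding.

```bash
cat > tk2.py <<'E'
from h import *
from workcell import cams
g=cams.get_image("side")["frame"][169:181,270:284];h=cv2.cvtColor(g,cv2.COLOR_BGR2HSV);print(h[...,1])
E
python3 tk2.py; python3 -m jog '[{"hand":1,"delta_pos":[0,0,0],"roll":0},{"hand":1,"delta_pos":[2,0,0],"roll":0},{"hand":1,"delta_pos":[2,0,0],"roll":0},{"hand":1,"delta_pos":[0,0,0],"roll":0}]'; python3 tk2.py
```

```text
[[17 26 34 35 38 40 41 42 41 42 43 44 41 41]
 [18 28 38 40 43 42 44 43 47 44 46 44 42 44]
 [10 31 39 47 52 53 56 59 59 55 49 45 42 40]
 [14 15 33 52 65 70 72 75 75 70 60 48 42 41]
 [13  4 15 55 72 79 82 83 81 81 71 53 42 41]
 [14  9  7 29 65 82 84 81 78 82 77 56 45 41]
 [15  9  7 11 42 71 81 84 80 84 81 62 45 41]
 [12 12 15 13 18 45 73 82 84 88 89 69 48 41]
 [12 17 11 12 12 14 42 69 83 93 95 78 54 42]
 [12 11 13 13 11 12 15 30 69 87 91 78 55 40]
 [13 13 15 14 12 13 10 14 38 70 76 67 47 31]
 [12 15 12 14 15 13 13 14 15 34 48 48 32 22]]
time_s: 14.25
tcp_pos: [0.514, 0.1816, 0.1377]
tcp_rot: [0.003, 0.997, 0.071, -0.008]
ft_force: [-24.6, -6.3, 12.6]
width: 1.0
gripper_force: 14.1
[[19 26 35 35 38 43 41 42 42 42 42 45 41 42]
 [21 31 38 42 43 42 45 42 43 46 47 43 42 41]
 [14 28 43 43 47 48 48 48 51 52 51 47 42 42]
 [ 7 15 31 45 58 61 61 64 67 64 57 47 44 44]
 [ 9 14 19 50 66 74 76 79 80 78 64 48 42 41]
 [14  6 11 32 66 79 83 85 82 86 74 51 42 42]
 [12  9 12 14 40 74 81 86 87 90 81 54 42 42]
 [12 14 15 10 11 40 73 81 88 92 83 60 45 42]
 [12 12 17 11  9 11 37 66 82 89 85 65 49 42]
 [14 14 16 15 16 14 12 35 66 87 86 70 48 38]
 [16 13 15 12 12 17 13 11 34 65 72 61 40 30]
 [15 12 17 12 12 13 16 17 15 29 38 37 26 20]]
```

```bash
python3 -m jog '[{"hand":1,"delta_pos":[-4,0,0],"roll":0},{"hand":1,"delta_pos":[-4,0,0],"roll":0},{"hand":1,"delta_pos":[0,0,0],"roll":0}]'; python3 tk2.py | sed -n '1~2p'; python3 - <<'E'
from h import *
from workcell import cams
t=np.load("top2.npz");s=np.load("side2.npz");R=np.array([[np.cos(TH),np.sin(TH)],[-np.sin(TH),np.cos(TH)]])
for z in(.13,.12,.11,.1,.09,.08): print(z,((cast(s,[[274,172],[279,178]],z)[:,:2]-O)@R.T*1000).round(0).tolist())
f=cams.get_image("top")["frame"][115:205,130:240];h=cv2.cvtColor(f,cv2.COLOR_BGR2HSV)
q=np.argwhere(cv2.inRange(h,(3,110,60),(16,255,255)))[:,::-1]+[130,115];print(len(q),q.mean(0) if len(q) else "")
E
```

```text
time_s: 14.68
tcp_pos: [0.5095, 0.1809, 0.1386]
tcp_rot: [0.002, 0.998, 0.07, -0.004]
ft_force: [-15.1, -4.9, 7.6]
width: 0.998
gripper_force: 8.3
[[17 27 36 38 40 44 42 42 44 40 45 42 42 42]
 [14 28 39 41 48 48 48 50 52 52 52 45 42 42]
 [ 9  7 22 53 69 74 76 80 80 78 65 49 42 42]
 [17 12  6 14 46 73 83 85 88 90 80 55 43 44]
 [15 12 17 14 13 14 39 64 82 89 85 63 46 41]
 [13 11 12 12 12 13 13 14 36 61 69 59 40 28]
0.13 [[-4.0, -27.0], [-6.0, -64.0]]
0.12 [[4.0, -11.0], [2.0, -48.0]]
0.11 [[12.0, 6.0], [10.0, -32.0]]
0.1 [[20.0, 22.0], [18.0, -17.0]]
0.09 [[28.0, 38.0], [26.0, -1.0]]
0.08 [[37.0, 54.0], [34.0, 14.0]]
0
```

The cream patch stays still whether or not the finger presses. Geometrically its height is at most about 0.108 m, so the piece is standing on end inside, leaning near the flap. The closing flap should tip it over towards the back wall, so I'll draw back slowly.

```bash
for i in 1 2; do :; done; python3 -m jog '[{"hand":1,"delta_pos":[-8,0,0],"roll":0},{"hand":1,"delta_pos":[-8,0,0],"roll":0},{"hand":1,"delta_pos":[0,0,0],"roll":0}]'; python3 tk2.py | sed -n '1~3p'
python3 -m jog '[{"hand":1,"delta_pos":[-8,0,0],"roll":0},{"hand":1,"delta_pos":[-8,0,0],"roll":0},{"hand":1,"delta_pos":[0,0,0],"roll":0}]'; python3 tk2.py | sed -n '1~3p';python3 trk.py
```

```text
time_s: 15.15
tcp_pos: [0.4972, 0.1796, 0.1391]
tcp_rot: [0.0, 0.998, 0.069, -0.001]
ft_force: [-4.4, -1.9, 0.2]
width: 0.997
gripper_force: 0.0
[[32 41 42 42 41 41 42 42 44 42 41 42 41 41]
 [10 15 31 39 41 50 62 72 71 73 69 62 55 48]
 [ 9 15 13 11 11 45 70 80 79 76 78 86 78 57]
 [11 11 13 13 13 13 12 24 53 75 80 85 80 59]
time_s: 15.58
tcp_pos: [0.4815, 0.1776, 0.1394]
tcp_rot: [0.0, 0.998, 0.069, -0.0]
ft_force: [-3.8, -1.6, 0.9]
width: 1.003
gripper_force: 0.0
[[14 16 24 26 33 35 41 42 42 42 44 44 41 44]
 [17  4 12  7 13 15 18 27 48 66 77 79 75 68]
 [11 18 16 11  8  9 12 16 18 27 50 66 76 81]
 [13 14 12 10 12 15 15  9 10  8 13 14 18 34]
tool mm 32.8 -0.4 toolY deg -82.08464876966997 box deg 7.8
box-frame tcp [-32.8  44.6] z 0.1394
orange px 0
```

It is tipping towards the back as predicted, so I'll continue.

```bash
cat > tk3.py <<'E'
from h import *
from workcell import cams
c=cams.get_image("side")["frame"];g=c[150:195,250:310];h=cv2.cvtColor(g,cv2.COLOR_BGR2HSV)
m=cv2.inRange(h,(0,62,60),(25,255,255));m2=cv2.inRange(h,(0,100,60),(25,255,255));q=np.argwhere(m)[:,::-1]+[250,150];print(len(q),int((m2>0).sum()),q.mean(0).round(1) if len(q) else "",(q.min(0),q.max(0)) if len(q) else "")
E
python3 tk3.py
python3 -m jog '[{"hand":1,"delta_pos":[-8,0,0],"roll":0},{"hand":1,"delta_pos":[-8,0,0],"roll":0},{"hand":1,"delta_pos":[0,0,0],"roll":0}]'; python3 tk3.py
python3 -m jog '[{"hand":1,"delta_pos":[-8,0,0],"roll":0},{"hand":1,"delta_pos":[-8,0,0],"roll":0},{"hand":1,"delta_pos":[-8,0,0],"roll":0},{"hand":1,"delta_pos":[-8,0,0],"roll":0},{"hand":1,"delta_pos":[0,0,0],"roll":0}]'; python3 tk3.py
```

```text
27 0 [281.8 173.8] (array([279, 171]), array([284, 177]))
time_s: 16.1
tcp_pos: [0.4656, 0.1755, 0.1393]
tcp_rot: [0.0, 0.998, 0.069, -0.0]
ft_force: [-3.8, -1.1, 0.2]
width: 0.999
gripper_force: 2.0
4 1 [264.5 150. ] (array([263, 150]), array([266, 150]))
time_s: 16.77
tcp_pos: [0.4348, 0.1712, 0.1395]
tcp_rot: [-0.0, 0.998, 0.069, 0.0]
ft_force: [0.6, 1.5, 0.3]
width: 0.996
gripper_force: 0.0
23 10 [259.8 150.4] (array([254, 150]), array([266, 151]))
```

The piece is out of sight. I'll draw clear and compare the box region with the initial shut-flap images.

```bash
python3 -m jog '[{"hand":1,"delta_pos":[-20,0,0],"roll":0},{"hand":1,"delta_pos":[-10,0,-30],"roll":0},{"hand":1,"delta_pos":[0,0,-50],"roll":0},{"hand":1,"delta_pos":[0,0,-30],"roll":0},{"hand":1,"delta_pos":[-20,40,0],"roll":0},{"hand":1,"delta_pos":[0,50,0],"roll":0},{"hand":1,"delta_pos":[0,50,0],"roll":0},{"hand":1,"delta_pos":[0,50,0],"roll":0}]'
python3 -m jog '[{"hand":1,"delta_pos":[0,50,0],"roll":0},{"hand":1,"delta_pos":[0,50,0],"roll":0},{"hand":1,"delta_pos":[0,50,0],"roll":0},{"hand":1,"delta_pos":[0,0,0],"roll":0},{"hand":1,"delta_pos":[0,0,0],"roll":0}]'
python3 - <<'E'
from h import *
from workcell import cams
for n,(a,b,c,d) in(("top",(115,215,130,240)),("side",(145,220,238,312))):
    f=cams.get_image(n)["frame"]
    ref=np.load("top1.npz")["frame"] if n=="top" else np.load("side0.npz")["frame"]
    D=cv2.absdiff(f,ref)[a:b,c:d].max(2);q=np.argwhere(D>35)[:,::-1]+[c,a]
    print(n,len(q),D.mean().round(2),(q.min(0),q.max(0)) if len(q) else "")
E
```

```text
time_s: 17.82
tcp_pos: [0.4122, -0.0256, 0.2497]
tcp_rot: [0.0, 0.998, 0.069, 0.001]
ft_force: [1.1, -0.6, 0.9]
width: 1.0
gripper_force: 0.0
time_s: 18.45
tcp_pos: [0.4323, -0.172, 0.2492]
tcp_rot: [-0.0, 0.998, 0.069, 0.0]
ft_force: [-1.6, 0.7, -0.8]
width: 0.998
gripper_force: 0.0
top 0 3.54 
side 3870 67.76 (array([238, 145]), array([311, 219]))
```

```bash
python3 -c "
from workcell import bot
print(bot.close_job())"
```

```text
the job is handed in; nothing more can be done
None
```

The crab leg piece was laid in the tray, pushed past the held-open flap and dropped inside. The final top view of the box matched the earlier shut-flap image with no piece in sight; I didn't re-measure the marker or fork, but no move went near them. The job was handed in at about 18.5 s, and hand-in returned no verdict.

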